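# Reset the bench counter through its guarded key well

### The arm

A 6-joint arm with a two-finger parallel gripper is mounted at the origin on a cart in front of the work surface, level with it; the furniture and walls round the work are solid. World frame = base frame: x ahead of the robot, y to its left, z up, the work surface at z = 0. Lengths are in m, angles in rad, forces in N, time in s.
With the tool pointing down it reaches from about 0.4 to 0.825 m from the base axis. Payload 7 kg.
Tool frame: the origin (TCP) lies midway between the tips of the shut fingers; the grasp point (between the pads) lies 19 mm behind it; z points along the fingers, y is the line along which they close (so a half turn about z gives the same grasp; the last joint's range is limited). The gripper opens to 88 mm and grips with 3 to 60 N. Pads are 19 mm wide; open, the fingers measure 130 mm over their backs; the gripper's body (78 mm by 193 mm) begins 47 mm behind the grasp point.
Start: joints at [1.5, 0.359, 0.012, 0, -1.224, -0.288], TCP at [0.237, 0.632, 0.227] pointing down, gripper open.
Joint ranges: [-3.07, 3.07], [-1.43, 2.12], [-1.02, 1.25], [-3.03, 1.67], [-3.05, -0], [-3.03, 3.03]. Speed limits (rad/s): [2.39, 2.39, 3.01, 3.14, 3.14, 3.14].

### API

Orientations are given as [roll, pitch, yaw] about the fixed x, y, z axes, in that order (R = Rz(yaw) Ry(pitch) Rx(roll)).
In Python, from station import arm gives the robot as it stands.
- The arm moves only by the tool servo_tool, never from a script. Its argument "deltas" is a list of rows, each a list of 7 numbers: the closure, from -1 (fully open) to 1 (shut), then the shift along the tool's x, y, z in mm, then the turn, a rotation vector about the tool's x, y, z in degrees. In form: [[gripper, x, y, z, ax, ay, az], ...]. A call has 1 to 20 rows; each row shifts and turns the commanded pose from where the row before left it, along the tool's axes as they then stand; what a row does not reach is not made up. A row lasts 1/12 s, in which the tool goes at most 41.7 mm and 7.16 degrees, less where a joint would pass 70% of its speed; a pose out of reach is approached as far as the arm can. A call is refused whole if a number of a shift passes 41.7 or a number of a turn 7.16, either way. A call with a gripper value outside its range is refused whole. The fingers move at their own pace and stop on an object; "squeeze" is the grip in N (left out, the last holds). Time passes only in rows, so rows that do not move let the fingers close. It gives the time, the measured TCP pose, the force, the opening and the grip force at its end, in the units of the state.
- arm.get_state(): the state, without advancing time (a new reading comes with each control period).
- arm.grab_frame(name): name is "scene" or "top" or "wrist"; returns a dict with "color" (480x640x3 uint8, red, green, blue), "K" (3x3 intrinsics, pixels), "distortion" ([k1, k2, p1, p2, k3] as OpenCV has them; the pictures are not rectified), "position" and "orientation" of the camera in the world. Camera axes: x right, y down, z forward; pixel columns grow to the right and rows downward; lengths in m; the calibration is good to about 2 mm. A picture is of the moment at which its call begins. There is no depth.
- arm.job_done(): hands the job in; it is judged then, once.
Trained networks look in a picture, given as the dict that the camera call returned (one of the last four; its "shot" number tells which), for a name from the list of things; names that differ only in an ending like _2 or _b are one class to them, and where a whole thing is asked for, a point or a joint stands for the part that bears it (a point fixed in the world has none). Each returns a list of dicts, best first, with "conf" (0 to 1); they miss things now and then, are a little off and sometimes report something else, mostly with a low value. They report only what shows in the picture. A call takes as long as a camera call.
- arm.recognise(query, picture): "at" ([x, y, z] in m, in the coordinates of the camera as it stood for that picture, good to about 4 mm: the middle of the surface that is visible of it).
The state is a dict: "t": time; "q": joint angles; "qd": joint speeds; "joint_efforts": joint torques, N m; "eef_pos": TCP position; "ee_rot": TCP orientation; "force": force on the tool from outside, world axes, zero at the start; "moment": the same for the moment, N m; "width": finger opening in m; "gripper_force": force on a finger pad.
Only numpy, scipy, OpenCV 4.12 (cv2) and the standard library are available. Lean on these libraries where they do the work, as an engineer would, in place of code of your own. Each camera call takes 0.05 s, during which the arm holds its last target. There are 200 camera calls.

### The job

Reset the grey bench counter: push its sliding metal cover all the way open, press the reset key at the bottom of the round well fully down with the fingertips and keep it down for about a second, then let it up and push the cover fully shut again. Leave the start key in the square well alone, and do not shift or lift the counter or disturb the things around it.

Things in the scene. Friction and masses are not known exactly. Their poses are not given: they have to be found in the camera images.
- counter: Grey bench counter, a box 120 (x) by 270 (y) by 50 mm high, about 2.6 kg, loose on rubber feet; side pushes under 10 N do not shift it. Origin: centre of its underside; -x side (dark display window) faces the robot, +y is its left end. Top face, left to right: square well, round well (under the cover when shut), plain surface. Guide rails 6 mm high run along the cover's front and back edges.
- reset_well (a point): Centre of the mouth of the round well (48 mm across, 24 mm deep, at the counter's x = 0, y = +25 mm), in the counter's top face, 50 mm above the worktop; axes as the counter's. The reset key is a flat round disc 34 mm across in the middle of the well, its top 14 mm below this point when up.
- start_well (a point): Centre of the square well's mouth (42 by 42 mm), on the counter's top face, 80 mm to the left (+y) of the round well's centre; axes as the counter's. Its key, a flat square 31 mm wide, lies 14 mm below; it must not be pressed.
- cover_top (a point): Centre of the top of the sliding metal cover, a flat block 98 (counter's x) by 92 mm (counter's y), its underside 1 mm and top 17 mm above the counter's top face; axes as the counter's. Its left and right ends, 46 mm either side of this point along y, are plain upright faces to push on. It is captive and only slides along the counter's y.
- cover (a joint): Cover position in m: 0 = fully shut against its stop, centred over the round well; grows as it slides to the counter's -y (right) end, to 0.100 = fully open against the other stop, the round well then wholly clear with 30 mm to spare. It starts shut or nearly so (up to 0.018). Light friction, about 1.2 N; it stays where it is left.
- reset_key (a joint): Travel of the round reset key in m: 0 = up, 0.006 = fully down. Spring return; it starts to move at about 1.3 N and is fully down at about 5 N.
- start_key (a joint): Travel of the square start key in m, like the reset key: 0 = up, 0.006 = fully down. To be left alone.
- stapler: Black desk stapler, 32 by 137 by 44 mm, lying to the right of the counter; origin at the centre of its underside. Bystander.
- marker: Black marker pen, 15 mm thick and 128 mm long, lying to the right of the counter; origin at the centre of its underside. Bystander.
- cup: Clear specimen cup with an orange lid, 64 mm across and 63 mm high, standing to the left of the counter; origin at the centre of its underside. Bystander.
- tape: Roll of tape lying flat, 67 mm across and 19 mm high, farther left; origin at the centre of its underside. Bystander.

How it is judged:
By the outcome, as a careful person would: the job done as asked, in the order asked, and still so for the second after the job is handed in, with the robot touching nothing.
It also fails if it takes over 54 s, if anything falls off the work surface, if the arm or the gripper's body presses on something with over 40 N, if the wrist force passes 120 N, or if a joint passes its speed limit or range.

## Working session

There is one attempt and no reset: what is moved stays moved. The work goes in short steps, Python scripts to look and compute and a tool call to move; the robot and the scene stay as the last step left them, time stands still between calls to the robot, and variables do not carry over. Pictures are saved under pics/ and viewed, at most 10 in all, crops included, and the job is handed in when it is done.

Besides the shell and the picture viewer there is one more tool, called after "Request:" as name(argument=value, ...) on one line, values as JSON. servo_tool: Moves the arm, as the interface text tells. Its arguments: {"type":"object","properties":{"deltas":{"type":"array","items":{"type":"array","items":{"type":"number"}}},"squeeze":{"type":"number"}},"required":["deltas"]}

```bash
mkdir -p pics
cat > h.py <<'E'
import numpy as np,cv2
from scipy.spatial.transform import Rotation as R
from station import arm
def rot(o):
    o=np.array(o,float)
    return o if o.shape==(3,3) else R.from_euler('xyz',o).as_matrix()
def save(f,n): cv2.imwrite(f'pics/{n}.png',f['color'][...,::-1])
def rec(f,name,n=2):
    out=[]
    for d in arm.recognise(name,f)[:n]:
        out.append((round(d['conf'],2),(rot(f['orientation'])@np.array(d['at'])+f['position']).round(4)))
    return out
def px2w(f,uv,z):
    p=cv2.undistortPoints(np.array([uv],float).reshape(-1,1,2),np.array(f['K']),np.array(f['distortion'])).reshape(-1,2)
    r=np.c_[p,np.ones(len(p))]@rot(f['orientation']).T; c=np.array(f['position'])
    return c+r*((z-c[2])/r[:,2])[:,None]
def w2px(f,P):
    Rm=rot(f['orientation']); rv=cv2.Rodrigues(Rm.T)[0]; t=-Rm.T@np.array(f['position'])
    return cv2.projectPoints(np.array(P,float).reshape(-1,1,3),rv,t,np.array(f['K']),np.array(f['distortion']))[0].reshape(-1,2)
E
python3 - <<'E'
from h import *
s=arm.get_state();print(s)
for c in('top','scene'):
    f=arm.grab_frame(c);save(f,c+'0');print(c,f['position'],f['orientation'])
    for n in('counter','reset_well','start_well','cover_top','stapler','marker','cup','tape'):print(n,rec(f,n))
E
```

```text
{'t': 0.0, 'q': array([ 1.50009522e+00,  3.59386652e-01,  1.10526111e-02, -3.49771693e-04,
       -1.22407753e+00, -2.88119764e-01]), 'qd': array([ 0.00094761, -0.00139873, -0.00074345,  0.00079886,  0.0004932 ,
        0.00099541]), 'joint_efforts': array([-7.25881928e-04, -5.82723427e+01,  2.93059802e+01,  6.99738532e+00,
        6.89040593e-03, -1.66713940e-04]), 'eef_pos': array([0.23688157, 0.63155065, 0.22562018]), 'ee_rot': array([ 3.13995055e+00, -1.43763903e-04, -3.58939878e-01]), 'force': array([ 0.24541862,  0.73600272, -0.1576643 ]), 'moment': array([ 0.00893663, -0.01108951,  0.02917465]), 'gripper_force': 0.0, 'width': 0.08765636132803661}
top [ 0.26940395 -0.0174176   1.57674339] [-2.99893992  0.01157496 -1.5929692 ]
counter [(0.88, array([ 0.5092, -0.0218,  0.0495]))]
reset_well [(0.58, array([ 0.5049, -0.0187,  0.0507])), (0.41, array([ 0.5159, -0.0125,  0.0688]))]
start_well [(0.81, array([ 0.5074, -0.0218,  0.0505]))]
cover_top [(0.98, array([ 0.5182, -0.012 ,  0.0688]))]
stapler [(0.79, array([ 0.4389, -0.4626,  0.04  ])), (0.16, array([0.5385, 0.2783, 0.0638]))]
marker [(0.73, array([ 0.5552, -0.3699,  0.0122]))]
cup [(0.9, array([0.5373, 0.2791, 0.0617]))]
tape [(0.64, array([0.5777, 0.4492, 0.0203]))]
scene [-0.04172655 -0.68370793  0.98966984] [-2.39548533 -0.019912   -0.65263143]
counter [(0.93, array([ 0.4925, -0.0542,  0.0494]))]
reset_well [(0.96, array([ 0.4884, -0.0524,  0.0499]))]
start_well [(0.97, array([ 0.4879, -0.0499,  0.0422]))]
cover_top [(0.81, array([ 0.5142, -0.0189,  0.0658]))]
stapler [(0.62, array([ 0.426 , -0.4732,  0.038 ]))]
marker [(0.64, array([ 0.5471, -0.3745,  0.0128]))]
cup [(0.59, array([0.5321, 0.2638, 0.0568]))]
tape [(0.62, array([0.579 , 0.4426, 0.0169])), (0.38, array([0.5643, 0.0707, 0.0373]))]
```

View pics/top0.png

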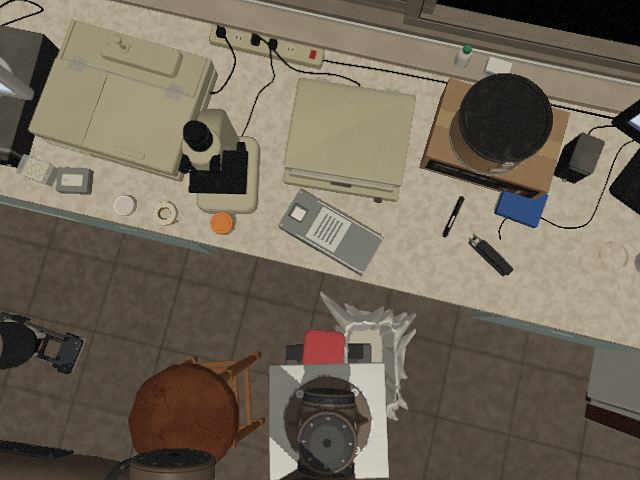

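View pics/scene0.png

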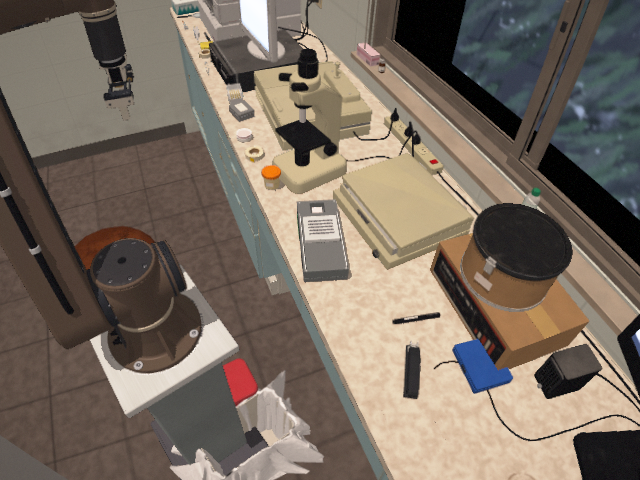

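The top view shows the counter with corners near (303,190), (382,236), (361,274) and (279,228), the square well near (299,213), and the cover with text near (328,233). The counter is yawed about -28°. The cup is at (222,223), the stapler at (490,254) and the marker at (453,216). The scene view agrees.

Run:
```python
from h import *
a=arm.grab_frame('top');b=arm.grab_frame('scene')
A=cv2.resize(a['color'][180:285,265:395],None,fx=4,fy=4,interpolation=cv2.INTER_CUBIC)
B=cv2.resize(b['color'][192:290,285:360],None,fx=4,fy=4,interpolation=cv2.INTER_CUBIC)
o=np.zeros((420,820,3),np.uint8);o[:,:520]=A;o[:392,520:]=B
cv2.imwrite('pics/c1.png',cv2.resize(o[:, :800],None,fx=1,fy=1)[...,::-1])
```

```text
(no output)
```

View pics/c1.png

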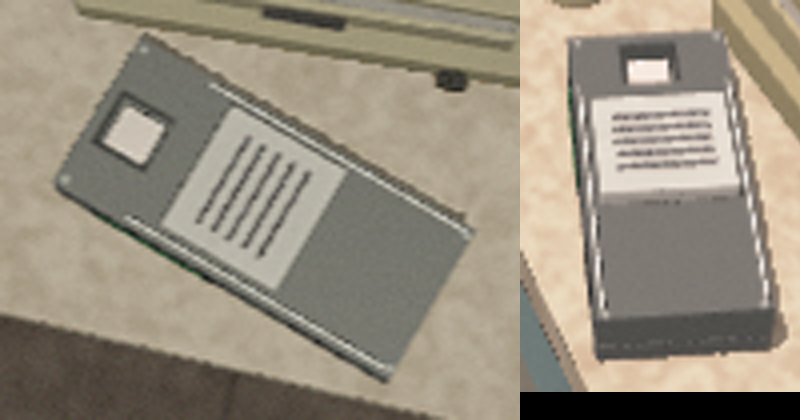

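The crop shows the counter's top-face corners (143,38), (475,232), (386,380) and (57,185) in the top panel, and (571,40), (722,33), (770,308) and (597,318) in the scene panel. The cover looks almost shut.

Run:
```python
from h import *
from scipy.optimize import least_squares
a=arm.grab_frame('top');b=arm.grab_frame('scene')
L=np.array([[.06,.135],[.06,-.135],[-.06,-.135],[-.06,.135]])
ua=np.array([[143,38],[475,232],[386,380],[57,185]])/4+[265,180]-.375
ub=np.array([[722,33],[770,308],[597,318],[571,40]])/4+[285-130,192]-.375
def W(p,l,z):
    c,s=np.cos(p[2]),np.sin(p[2]);return np.c_[p[0]+c*l[:,0]-s*l[:,1],p[1]+s*l[:,0]+c*l[:,1],np.full(len(l),z)]
def fit(fs):
    r=least_squares(lambda p:np.concatenate([(w2px(f,W(p,L,.05))-u).ravel() for f,u in fs]),[.5,-.02,-.5]);return r.x.round(4),r.fun.round(1)
p,_=fit([(a,ua),(b,ub)])
print(fit([(a,ua)]),fit([(b,ub)]),p)
c=px2w(a,np.array([[235,105],[348,172],[272,290],[163,222]])/4+[265,180]-.375,.067)
ct,s=np.cos(p[2]),np.sin(p[2])
print((c[:,:2]-p[:2])@np.array([[ct,-s],[s,ct]]))
print('start',px2w(a,np.array([[134,135]])/4+[265,180]-.375,.036))
f=arm.grab_frame('wrist');print(rot(f['orientation']),f['position'],f['K'][0][0])
s=arm.get_state();print(rot(s['ee_rot']).T@(np.array(f['position'])-s['eef_pos']), rot(s['ee_rot']).T@rot(f['orientation']))
```

```text
(array([ 0.5111, -0.0207, -0.5602]), array([-0.3, -0.2,  0.6,  0.2,  0.8,  0.6, -1.2, -0.5])) (array([ 0.5103, -0.0213, -0.5637]), array([ 0.7, -0.7,  1. ,  0.3, -0.9,  0.5, -0.8, -0.6])) [ 0.5108 -0.0209 -0.5619]
[[ 0.04886483  0.05281217]
 [ 0.04837958 -0.03757091]
 [-0.04803459 -0.03458222]
 [-0.0460343   0.05318604]]
start [[0.56700638 0.06923665 0.036     ]]
[[-3.50896199e-01 -8.93795491e-01 -2.79287448e-01]
 [-9.36414325e-01  3.35010078e-01  1.04386108e-01]
 [ 2.64277576e-04  2.98157456e-01 -9.54516664e-01]] [0.31294866 0.60263176 0.38420789] 425.5010798762587
[ 0.0813937   0.00084527 -0.15763922] [[ 2.47900969e-04 -9.54503918e-01 -2.98198272e-01]
 [ 9.99999936e-01  1.59459900e-04  3.20913509e-04]
 [-2.58762535e-04 -2.98198333e-01  9.54503896e-01]]
```

Request:
servo_tool(deltas=[[1, 0, 0, -27, 0, 0, 5.8], [1, 0, 0, -27, 0, 0, 5.8], [1, 31, 22, 0, 0, 0, 0], [1, 31, 22, 0, 0, 0, 0], [1, 31, 22, 0, 0, 0, 0], [1, 31, 22, 0, 0, 0, 0], [1, 31, 22, 0, 0, 0, 0], [1, 31, 22, 0, 0, 0, 0], [1, 31, 22, 0, 0, 0, 0], [1, 31, 22, 0, 0, 0, 0], [1, 31, 22, 0, 0, 0, 0], [1, 31, 22, 0, 0, 0, 0], [1, 31, 22, 0, 0, 0, 0], [1, 31, 22, 0, 0, 0, 0], [1, 31, 22, 0, 0, 0, 0], [1, 31, 22, 0, 0, 0, 0], [1, 31, 22, 0, 0, 0, 0], [1, 31, 22, 0, 0, 0, 0], [1, 0, 0, 0, 0, 0, 0], [1, 0, 0, 0, 0, 0, 0]], squeeze=10)

```text
t: 2.82
eef_pos: [0.47, 0.068, 0.2805]
ee_rot: [3.142, 0.0, -0.566]
force: [-0.8, -0.2, 0.5]
width: 0.0003
gripper_force: 0.0
```

Run:
```python
from h import *
f=arm.grab_frame('wrist');save(f,'w1')
for n in('counter','reset_well','start_well','cover_top'):print(n,rec(f,n))
s=arm.get_state();print(s['t'],s['eef_pos'],s['ee_rot'],s['width'],s['force'])
b=arm.grab_frame('scene');save(b,'s1')
```

```text
counter [(0.93, array([ 0.5141, -0.0223,  0.0517])), (0.63, array([0.5411, 0.2677, 0.0658]))]
reset_well [(0.61, array([ 0.5139, -0.0221,  0.0499])), (0.35, array([0.5599, 0.4198, 0.0122]))]
start_well [(0.59, array([ 0.5176, -0.0237,  0.0501]))]
cover_top [(0.97, array([ 0.5148, -0.0142,  0.068 ]))]
3.0667 [0.46932088 0.07101348 0.28061518] [-3.14141826e+00  8.07230010e-06 -5.59410188e-01] 0.0005934462883956274 [-0.86393384 -0.28178131 -0.2761229 ]
```

View pics/w1.png

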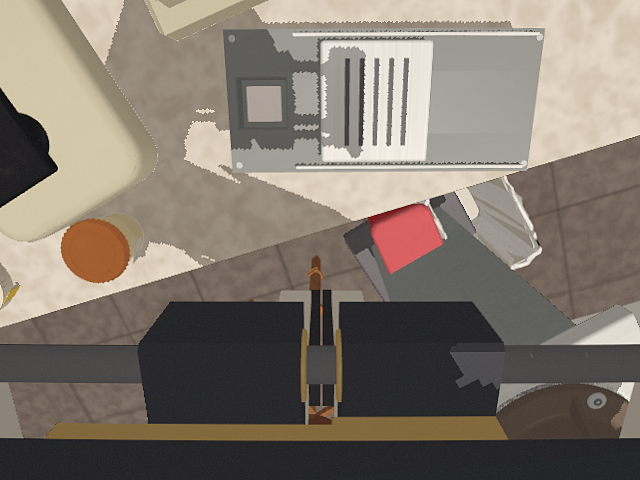

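The wrist view shows the counter's top-face corners at (224,30), (546,28), (529,170) and (232,172), and the square well at (264,104). The cover spans (320,40) to (431,162). The shut fingers are at about (321,300).

Run:
```python
from h import *
from scipy.optimize import least_squares
f=arm.grab_frame('wrist')
L=np.array([[.06,.135],[.06,-.135],[-.06,-.135],[-.06,.135]])
u=np.array([[224,30],[546,28],[528,171],[232,173]],float)
def W(p,l,z):
    c,s=np.cos(p[2]),np.sin(p[2]);return np.c_[p[0]+c*l[:,0]-s*l[:,1],p[1]+s*l[:,0]+c*l[:,1],np.full(len(l),z)]
r=least_squares(lambda p:(w2px(f,W(p,L,.05))-u).ravel(),[.51,-.02,-.56]);p=r.x;print(p,r.fun.round(1))
def loc(w): 
    ct,s=np.cos(p[2]),np.sin(p[2]);return ((w[:,:2]-p[:2])@np.array([[ct,-s],[s,ct]])).round(4)
print('cover',loc(px2w(f,[[320,40],[434,40],[427,163],[320,162]],.067)))
print('start key',loc(px2w(f,[[264,104]],.036)))
s=arm.get_state();T=rot(s['ee_rot']);P=s['eef_pos']
for z in(0,-.019,-.066):print(z,[w2px(f,P+T@np.array([x,y,z])).round()[0] for x,y in((0,0),(.0095,0),(-.0095,0),(0,.021),(0,-.021))])
b=arm.grab_frame('scene');c=w2px(b,P)[0].round().astype(int);print(c)
cr=b['color'][c[1]-45:c[1]+25,c[0]-45:c[0]+45]
c2=f['color'][240:440,200:440]
o=np.zeros((400,790,3),np.uint8);o[:234,:300]=cv2.resize(cr,(300,234),interpolation=cv2.INTER_CUBIC);o[:400,305:785]=cv2.resize(c2,(480,400),interpolation=cv2.INTER_CUBIC)
cv2.imwrite('pics/c2.png',cv2.convertScaleAbs(o,alpha=1.6)[...,::-1])
```

```text
[ 0.51032417 -0.01930456 -0.55122382] [-0.6 -0.3  0.   0.1 -0.4  0.1  1.   0.1]
cover [[ 0.049   0.0545]
 [ 0.0485 -0.0371]
 [-0.0499 -0.0377]
 [-0.0484  0.0553]]
start key [[0.0002 0.1056]]
0 [array([319., 312.]), array([319., 291.]), array([319., 333.]), array([370., 312.]), array([268., 312.])]
-0.019 [array([319., 336.]), array([319., 313.]), array([319., 358.]), array([376., 336.]), array([262., 336.])]
-0.066 [array([318., 428.]), array([318., 398.]), array([318., 457.]), array([398., 428.]), array([239., 428.])]
[288 157]
```

View pics/c2.png

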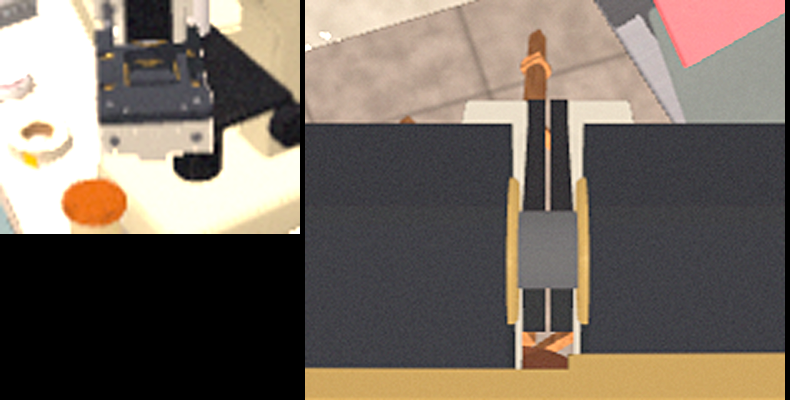

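The crop shows a slim fingertip pair about 35 × 19 mm, so it fits the 48 mm well. The microscope's stage is to the left, so I'll check clearance before going down there.

Run:
```python
from h import *
a=arm.grab_frame('top');b=arm.grab_frame('scene');f=arm.grab_frame('wrist')
p=np.array([.5105,-.02,-.556]);ct,s=np.cos(p[2]),np.sin(p[2])
def loc(w): return ((w[:,:2]-p[:2])@np.array([[ct,-s],[s,ct]])).round(3).tolist()
for z in(.03,.06,.1,.15,.2):
    print(z,'stageT',loc(px2w(a,[[248,190],[247,150]],z)),'stageS',loc(px2w(b,[[302,150],[328,140]],z)),'stageW',loc(px2w(f,[[57,165]],z)),'baseT',loc(px2w(a,[[258,205]],z)),'baseW',loc(px2w(f,[[157,160]],z)),'balT',loc(px2w(a,[[286,183],[399,200]],z)),'balS',loc(px2w(b,[[335,192],[378,262]],z)))
```

```text
0.03 stageT [[-0.013, 0.263], [0.086, 0.327]] stageS [[-0.02, 0.413], [0.078, 0.465]] stageW [[-0.055, 0.309]] baseT [[-0.035, 0.216]] baseW [[-0.051, 0.211]] balT [[0.059, 0.181], [0.178, -0.119]] balS [[0.067, 0.187], [0.149, -0.104]]
0.06 stageT [[-0.016, 0.256], [0.08, 0.318]] stageS [[-0.023, 0.373], [0.071, 0.424]] stageW [[-0.051, 0.29]] baseT [[-0.038, 0.21]] baseW [[-0.047, 0.199]] balT [[0.054, 0.175], [0.171, -0.119]] balS [[0.061, 0.155], [0.141, -0.128]]
0.1 stageT [[-0.021, 0.246], [0.072, 0.307]] stageS [[-0.028, 0.32], [0.063, 0.369]] stageW [[-0.046, 0.265]] baseT [[-0.043, 0.201]] baseW [[-0.042, 0.184]] balT [[0.047, 0.167], [0.161, -0.119]] balS [[0.054, 0.111], [0.13, -0.159]]
0.15 stageT [[-0.028, 0.233], [0.063, 0.292]] stageS [[-0.033, 0.254], [0.053, 0.3]] stageW [[-0.039, 0.234]] baseT [[-0.048, 0.19]] baseW [[-0.036, 0.165]] balT [[0.039, 0.157], [0.149, -0.119]] balS [[0.044, 0.057], [0.116, -0.198]]
0.2 stageT [[-0.034, 0.221], [0.053, 0.278]] stageS [[-0.038, 0.188], [0.043, 0.232]] stageW [[-0.033, 0.203]] baseT [[-0.054, 0.179]] baseW [[-0.03, 0.146]] balT [[0.03, 0.148], [0.136, -0.119]] balS [[0.034, 0.003], [0.102, -0.237]]
```

Request:
servo_tool(deltas=[[1, 20, -8, 0, 0, 0, 0], [1, 21, -8, 0, 0, 0, 0], [1, 21, -8, 0, 0, 0, 0], [1, 21, -8, 15, 0, 0, 0], [1, 0, 0, 30, 0, 0, 0], [1, 0, 0, 35, 0, 0, 0], [1, 0, 0, 35, 0, 0, 0], [1, 0, 0, 35, 0, 0, 0], [1, 0, 0, 30, 0, 0, 0], [1, 0, 0, 20, 0, 0, 0], [1, 0, 0, 10, 0, 0, 0], [1, 0, 0, 0, 0, 0, 0], [1, 0, 0, 0, 0, 0, 0]])

```text
t: 4.45
eef_pos: [0.5573, 0.0531, 0.071]
ee_rot: [3.141, -0.0, -0.561]
force: [0.1, -0.7, 0.6]
width: 0.0008
gripper_force: 0.0
```

```bash
cat > st.py <<'E'
from h import *
p=np.array([.5105,-.02,-.556]);ct,s=np.cos(p[2]),np.sin(p[2]);M=np.array([[ct,-s],[s,ct]])
g=arm.get_state();print(round(g['t'],2),'loc',((g['eef_pos'][:2]-p[:2])@M).round(4),'z',g['eef_pos'][2].round(4),'yaw',g['ee_rot'][2].round(4),'F loc',(g['force'][:2]@M).round(2),g['force'][2].round(2))
E
python3 st.py
```

```text
4.45 loc [0.0012 0.0868] z 0.071 yaw -0.5607 F loc [ 0.48 -0.55] 0.59
```

Request:
servo_tool(deltas=[[1, 0, 0, 6, 0, 0, 0], [1, 0, 0, 6, 0, 0, 0], [1, 0, 4, 0, 0, 0, 0], [1, 0, 4, 0, 0, 0, 0], [1, 0, 4, 0, 0, 0, 0], [1, 0, 4, 0, 0, 0, 0], [1, 0, 6, 0, 0, 0, 0], [1, 0, 8, 0, 0, 0, 0], [1, 0, 8, 0, 0, 0, 0], [1, 0, 8, 0, 0, 0, 0], [1, 0, 8, 0, 0, 0, 0], [1, 0, 8, 0, 0, 0, 0], [1, 0, 8, 0, 0, 0, 0], [1, 0, 6, 0, 0, 0, 0], [1, 0, 4, 0, 0, 0, 0]])

```text
t: 5.7
eef_pos: [0.5138, -0.0156, 0.0586]
ee_rot: [3.141, 0.0, -0.562]
force: [1.7, 0.9, -0.0]
width: 0.0008
gripper_force: 0.7
```

```bash
python3 st.py
```

```text
5.7 loc [0.0005 0.0054] z 0.0586 yaw -0.5617 F loc [0.99 1.73] -0.04
```

Request:
servo_tool(deltas=[[1, 0, 2, 0, 0, 0, 0], [1, 0, 2, 0, 0, 0, 0], [1, 0, 2, 0, 0, 0, 0], [1, 0, 2, 0, 0, 0, 0], [1, 0, 2, 0, 0, 0, 0]])

```text
t: 6.12
eef_pos: [0.5089, -0.0233, 0.0585]
ee_rot: [3.141, 0.0, -0.561]
force: [1.3, -0.3, 0.5]
width: 0.0004
gripper_force: 0.6
```

Request:
servo_tool(deltas=[[1, 0, 1, 0, 0, 0, 0], [1, 0, 1, 0, 0, 0, 0]])

```text
t: 6.28
eef_pos: [0.5079, -0.025, 0.0585]
ee_rot: [3.142, 0.0, -0.561]
force: [0.4, 0.7, 0.5]
width: 0.0005
gripper_force: 0.6
```

```bash
python3 st.py
```

```text
6.28 loc [ 0.0004 -0.0056] z 0.0585 yaw -0.5612 F loc [0.02 0.79] 0.48
```

Request:
servo_tool(deltas=[[1, 0, 1, 0, 0, 0, 0], [1, 0, 1, 0, 0, 0, 0]])

```text
t: 6.45
eef_pos: [0.5068, -0.0267, 0.0585]
ee_rot: [3.142, 0.0, -0.561]
force: [0.8, 1.5, 0.6]
width: 0.0003
gripper_force: 0.6
```

Request:
servo_tool(deltas=[[1, 0, 0.7, 0, 0, 0, 0], [1, 0, 0.7, 0, 0, 0, 0]])

```text
t: 6.62
eef_pos: [0.5061, -0.0279, 0.0585]
ee_rot: [3.142, 0.0, -0.561]
force: [0.7, 1.2, -0.1]
width: 0.0005
gripper_force: 0.6
```

Request:
servo_tool(deltas=[[1, 0, 0.7, 0, 0, 0, 0], [1, 0, 0, 0, 0, 0, 0]])

```text
t: 6.78
eef_pos: [0.5056, -0.0286, 0.0585]
ee_rot: [3.141, 0.0, -0.561]
force: [1.9, 1.2, 0.3]
width: 0.0006
gripper_force: 0.3
```

```bash
python3 st.py
```

```text
6.78 loc [ 0.0004 -0.0099] z 0.0585 yaw -0.5613 F loc [1.02 2.01] 0.29
```

Request:
servo_tool(deltas=[[1, 0, 0.5, 0, 0, 0, 0], [1, 0, 0.5, 0, 0, 0, 0]])

```text
t: 6.95
eef_pos: [0.5052, -0.0293, 0.0585]
ee_rot: [-3.142, 0.0, -0.561]
force: [0.6, 1.0, -0.8]
width: 0.0006
gripper_force: 0.6
```

Request:
servo_tool(deltas=[[1, 0, 0.5, 0, 0, 0, 0], [1, 0, 0.5, 0, 0, 0, 0]])

```text
t: 7.12
eef_pos: [0.5046, -0.0302, 0.0585]
ee_rot: [3.142, 0.0, -0.561]
force: [0.8, 0.5, -0.4]
width: 0.0005
gripper_force: 0.6
```

```bash
python3 st.py
```

```text
7.12 loc [ 0.0004 -0.0117] z 0.0585 yaw -0.5612 F loc [0.45 0.82] -0.38
```

Request:
servo_tool(deltas=[[1, 0, 0.5, 0, 0, 0, 0], [1, 0, 0.5, 0, 0, 0, 0]])

```text
t: 7.28
eef_pos: [0.5041, -0.031, 0.0585]
ee_rot: [3.142, 0.0, -0.561]
force: [0.4, -0.1, -0.2]
width: 0.0005
gripper_force: 0.6
```

Request:
servo_tool(deltas=[[1, 0, 0.5, 0, 0, 0, 0], [1, 0, 0.5, 0, 0, 0, 0]])

```text
t: 7.45
eef_pos: [0.5037, -0.0318, 0.0586]
ee_rot: [-3.141, -0.0, -0.561]
force: [1.7, 3.3, -0.7]
width: 0.0003
gripper_force: 1.7
```

Request:
servo_tool(deltas=[[1, 0, 0.5, 0, 0, 0, 0], [1, 0, 0.5, 0, 0, 0, 0]])

```text
t: 7.62
eef_pos: [0.5037, -0.0319, 0.0586]
ee_rot: [-3.14, -0.001, -0.561]
force: [1.4, 8.0, -2.2]
width: 0.0007
gripper_force: 3.8
```

```bash
python3 st.py
python3 - <<'E'
from h import *
f=arm.grab_frame('wrist');save(f,'w2')
E
```

```text
7.62 loc [ 0.0005 -0.0137] z 0.0586 yaw -0.5614 F loc [-3.    7.57] -2.18
```

View pics/w2.png

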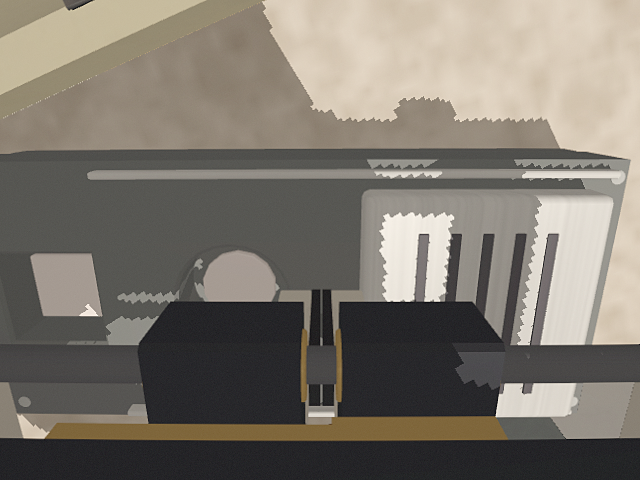

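The picture shows the cover fully open at the right stop, with 8 N on the fingertips. The round key is visible at (238,280) and the square key at (66,285). Next I back off, rise over the round well and measure it.

Request:
servo_tool(deltas=[[1, 0, -2, 0, 0, 0, 0], [1, 0, -5, 0, 0, 0, 0], [1, 0, -3, -15, 0, 0, 0], [1, 0, -8, -20, 0, 0, 0], [1, 0, -10, -20, 0, 0, 0], [1, 0, -11, -7, 0, 0, 0], [1, 0, 0, 0, 0, 0, 0], [1, 0, 0, 0, 0, 0, 0]])

```text
t: 8.33
eef_pos: [0.5238, 0.0007, 0.1204]
ee_rot: [-3.142, 0.0, -0.561]
force: [0.1, 0.9, 1.1]
width: 0.0008
gripper_force: 0.0
```

```bash
python3 st.py
python3 - <<'E'
from h import *
f=arm.grab_frame('wrist');save(f,'w3');np.save('w3.npy',f,allow_pickle=True)
for n in('counter','reset_well','start_well','cover_top'):print(n,rec(f,n))
print(w2px(f,[[.5105+.528*.025,-.02+.849*.025,z] for z in(.036,.05)]))
E
```

```text
8.33 loc [0.0004 0.0246] z 0.1204 yaw -0.5607 F loc [-0.45  0.84] 1.05
counter [(0.92, array([ 0.526 , -0.0385,  0.0548]))]
reset_well [(0.81, array([ 0.5241, -0.0368,  0.0529]))]
start_well [(0.94, array([ 0.5256, -0.0407,  0.0496]))]
cover_top [(0.57, array([ 0.4803, -0.0863,  0.0681]))]
[[318.91586973 247.10287485]
 [318.80927308 254.99642414]]
```

View pics/w3.png

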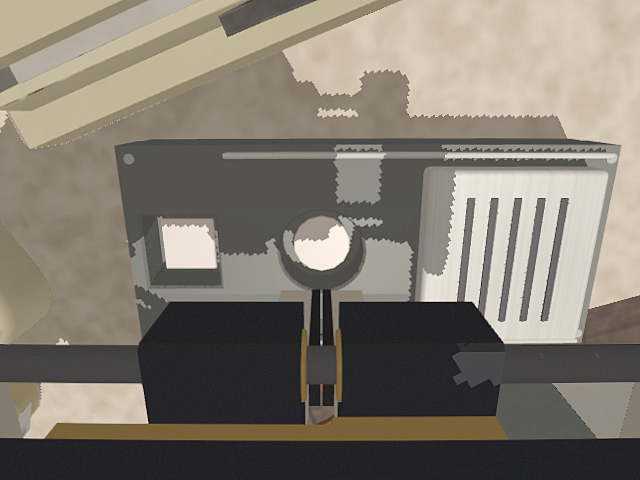

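The key disc is centred at about (321,243), in line with the finger gap at column 321 and about 2 mm ahead of the tool in x. The square key is at (188,244). Next I descend.

Request:
servo_tool(deltas=[[1, 1.6, 0, 20, 0, 0, 0], [1, 0, 0, 25, 0, 0, 0], [1, 0, 0, 15, 0, 0, 0], [1, 0, 0, 8, 0, 0, 0], [1, 0, 0, 5, 0, 0, 0], [1, 0, 0, 4, 0, 0, 0], [1, 0, 0, 3, 0, 0, 0], [1, 0, 0, 0, 0, 0, 0]])

```text
t: 9.25
eef_pos: [0.5253, -0.0005, 0.0406]
ee_rot: [-3.141, -0.0, -0.561]
force: [-0.3, 0.1, -0.6]
width: 0.0002
gripper_force: 0.0
```

Request:
servo_tool(deltas=[[1, 0, 0, 2, 0, 0, 0], [1, 0, 0, 2, 0, 0, 0], [1, 0, 0, 1, 0, 0, 0]])

```text
t: 9.5
eef_pos: [0.5255, -0.0004, 0.0358]
ee_rot: [-3.141, -0.001, -0.561]
force: [-0.9, -0.2, 1.6]
width: 0.0004
gripper_force: 0.7
```

```bash
python3 st.py
```

```text
9.5 loc [0.0024 0.0246] z 0.0358 yaw -0.5612 F loc [-0.64 -0.6 ] 1.55
```

Request:
servo_tool(deltas=[[1, 0, 0, 1.5, 0, 0, 0], [1, 0, 0, 1.5, 0, 0, 0], [1, 0, 0, 1.5, 0, 0, 0], [1, 0, 0, 1, 0, 0, 0]])

```text
t: 9.83
eef_pos: [0.5255, -0.0004, 0.0302]
ee_rot: [-3.141, -0.0, -0.561]
force: [-1.1, 0.5, 7.3]
width: 0.0001
gripper_force: 3.7
```

Request:
servo_tool(deltas=[[1, 0, 0, 0.5, 0, 0, 0], [1, 0, 0, 0.5, 0, 0, 0]])

```text
t: 10.0
eef_pos: [0.5256, -0.0004, 0.03]
ee_rot: [-3.141, -0.001, -0.561]
force: [-6.0, 1.3, 19.2]
width: 0.0006
gripper_force: 9.2
```

Request:
servo_tool(deltas=[[1, 0, 0, 0.5, 0, 0, 0], [1, 0, 0, 0, 0, 0, 0]])

```text
t: 10.17
eef_pos: [0.5256, -0.0004, 0.03]
ee_rot: [-3.141, -0.001, -0.56]
force: [-4.0, 1.8, 19.2]
width: 0.0002
gripper_force: 9.2
```

```bash
python3 st.py
```

```text
10.17 loc [0.0025 0.0246] z 0.03 yaw -0.5605 F loc [-4.38 -0.59] 19.17
```

Request:
servo_tool(deltas=[[1, 0, 0, -0.3, 0, 0, 0], [1, 0, 0, 0, 0, 0, 0], [1, 0, 0, 0, 0, 0, 0], [1, 0, 0, 0, 0, 0, 0], [1, 0, 0, 0, 0, 0, 0], [1, 0, 0, 0, 0, 0, 0], [1, 0, 0, 0, 0, 0, 0], [1, 0, 0, 0, 0, 0, 0], [1, 0, 0, 0, 0, 0, 0], [1, 0, 0, 0, 0, 0, 0]])

```text
t: 11.0
eef_pos: [0.5256, -0.0004, 0.0301]
ee_rot: [-3.141, -0.001, -0.561]
force: [-4.6, 1.9, 15.0]
width: 0.0004
gripper_force: 7.8
```

```bash
python3 st.py
```

```text
11.0 loc [0.0025 0.0246] z 0.0301 yaw -0.5606 F loc [-4.89 -0.83] 15.04
```

Request:
servo_tool(deltas=[[1, 0, 0, -4, 0, 0, 0], [1, 0, 0, -8, 0, 0, 0], [1, 0, 0, -12, 0, 0, 0], [1, 0, 0, -20, 0, 0, 0], [1, 0, 0, -25, 0, 0, 0], [1, -2, 10, -11, 0, 0, 0], [1, 0, 25, 0, 0, 0, 0], [1, 0, 30, 0, 0, 0, 0], [1, 0, 30, 0, 0, 0, 0], [1, 0, 30, 0, 0, 0, 0], [1, 0, 30, 0, 0, 0, 0], [1, 0, 18, 0, 0, 0, 0], [1, 0, 8, 0, 0, 0, 0], [1, 0, 0, 0, 0, 0, 0], [1, 0, 0, 0, 0, 0, 0]])

```text
t: 12.25
eef_pos: [0.4271, -0.1528, 0.1089]
ee_rot: [-3.141, -0.0, -0.562]
force: [0.2, 0.9, 0.6]
width: 0.0007
gripper_force: 0.0
```

```bash
python3 st.py
python3 - <<'E'
from h import *
f=arm.grab_frame('wrist');save(f,'w4')
E
```

```text
12.25 loc [-0.0007 -0.1568] z 0.1089 yaw -0.5624 F loc [-0.3   0.84] 0.61
```

View pics/w4.png

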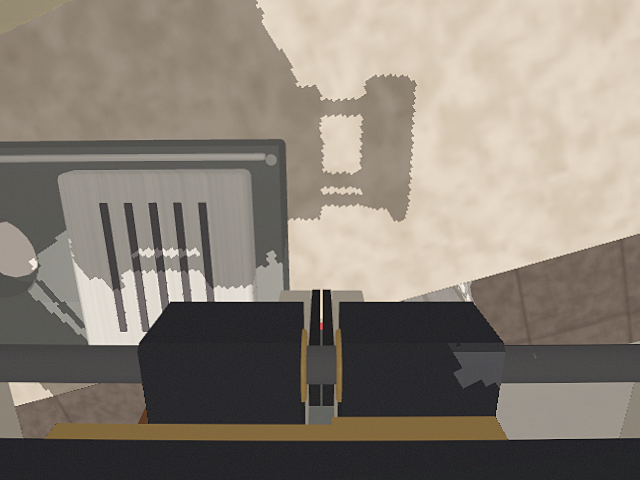

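The cover's right end is at column 252 and the fingertips start at column 279, clear to the right. I lower and push the cover shut.

Request:
servo_tool(deltas=[[1, 0, 0, 18, 0, 0, 0], [1, 0, 0, 20, 0, 0, 0], [1, 0, 0, 10, 0, 0, 0], [1, 0, 0, 2, 0, 0, 0], [1, 0, -4, 0, 0, 0, 0], [1, 0, -5, 0, 0, 0, 0], [1, 0, -5, 0, 0, 0, 0], [1, 0, -5, 0, 0, 0, 0], [1, 0, -5, 0, 0, 0, 0], [1, 0, -7, 0, 0, 0, 0], [1, 0, -8, 0, 0, 0, 0], [1, 0, -9, 0, 0, 0, 0], [1, 0, -9, 0, 0, 0, 0], [1, 0, -9, 0, 0, 0, 0], [1, 0, -9, 0, 0, 0, 0], [1, 0, -9, 0, 0, 0, 0], [1, 0, -8, 0, 0, 0, 0], [1, 0, -6, 0, 0, 0, 0], [1, 0, -4, 0, 0, 0, 0], [1, 0, -3, 0, 0, 0, 0]])

```text
t: 13.97
eef_pos: [0.4832, -0.0633, 0.0587]
ee_rot: [3.141, 0.0, -0.561]
force: [-0.6, -0.9, 0.6]
width: 0.0005
gripper_force: 0.7
```

```bash
python3 st.py
```

```text
13.97 loc [-0.0003 -0.0512] z 0.0587 yaw -0.561 F loc [-0.03 -1.1 ] 0.61
```

Request:
servo_tool(deltas=[[1, 0, -2, 0, 0, 0, 0], [1, 0, -2, 0, 0, 0, 0], [1, 0, -2, 0, 0, 0, 0], [1, 0, -2, 0, 0, 0, 0], [1, 0, -1.5, 0, 0, 0, 0], [1, 0, -1, 0, 0, 0, 0]])

```text
t: 14.47
eef_pos: [0.4886, -0.0549, 0.0588]
ee_rot: [3.141, 0.0, -0.561]
force: [-1.6, -0.1, -1.2]
width: 0.0007
gripper_force: 0.6
```

Request:
servo_tool(deltas=[[1, 0, -0.7, 0, 0, 0, 0], [1, 0, -0.5, 0, 0, 0, 0]])

```text
t: 14.63
eef_pos: [0.4892, -0.0539, 0.0588]
ee_rot: [3.142, 0.0, -0.561]
force: [-1.2, -1.1, -0.5]
width: 0.0005
gripper_force: 0.6
```

Request:
servo_tool(deltas=[[1, 0, -0.5, 0, 0, 0, 0], [1, 0, -0.5, 0, 0, 0, 0]])

```text
t: 14.8
eef_pos: [0.4898, -0.053, 0.0589]
ee_rot: [3.142, 0.0, -0.561]
force: [-1.2, -0.6, -0.3]
width: 0.0004
gripper_force: 0.6
```

Request:
servo_tool(deltas=[[1, 0, -0.5, 0, 0, 0, 0], [1, 0, -0.5, 0, 0, 0, 0]])

```text
t: 14.97
eef_pos: [0.4903, -0.0522, 0.0589]
ee_rot: [3.142, 0.0, -0.561]
force: [-2.2, -0.2, -0.4]
width: 0.0009
gripper_force: 0.6
```

```bash
python3 st.py
```

```text
14.97 loc [-0.0002 -0.038 ] z 0.0589 yaw -0.5613 F loc [-1.78 -1.36] -0.44
```

Request:
servo_tool(deltas=[[1, 0, -0.5, 0, 0, 0, 0], [1, 0, -0.5, 0, 0, 0, 0]])

```text
t: 15.13
eef_pos: [0.4905, -0.0517, 0.0588]
ee_rot: [3.141, 0.0, -0.561]
force: [-1.1, -5.3, 0.5]
width: 0.0003
gripper_force: 2.8
```

Request:
servo_tool(deltas=[[1, 0, -0.5, 0, 0, 0, 0], [1, 0, -0.3, 0, 0, 0, 0]])

```text
t: 15.3
eef_pos: [0.4905, -0.0516, 0.0588]
ee_rot: [3.139, 0.001, -0.561]
force: [-2.7, -7.0, 2.1]
width: 0.0003
gripper_force: 4.1
```

```bash
python3 st.py
```

```text
15.3 loc [-0.0003 -0.0374] z 0.0588 yaw -0.5612 F loc [ 1.4  -7.38] 2.09
```

The cover is against its stop at the predicted spot. I back off, lift clear and check.

Request:
servo_tool(deltas=[[1, 0, 2, 0, 0, 0, 0], [1, 0, 6, 0, 0, 0, 0], [1, 0, 8, -10, 0, 0, 0], [1, 0, 0, -30, 0, 0, 0], [1, 0, 0, -40, 0, 0, 0], [1, 0, 0, -40, 0, 0, 0], [1, 0, 0, -40, 0, 0, 0], [1, 0, 0, -20, 0, 0, 0], [1, 0, 0, 0, 0, 0, 0], [1, 0, 0, 0, 0, 0, 0]])

```text
t: 16.13
eef_pos: [0.4833, -0.0643, 0.2412]
ee_rot: [-3.138, -0.003, -0.561]
force: [0.5, -0.3, -0.7]
width: 0.0004
gripper_force: 0.0
```

```bash
python3 st.py
python3 - <<'E'
from h import *
f=arm.grab_frame('wrist');save(f,'w5')
b=arm.grab_frame('scene')
for n in('cover_top','stapler','marker','cup','tape','counter'):print(n,rec(f,n,1),rec(b,n,1))
E
```

```text
16.13 loc [ 0.0003 -0.052 ] z 0.2412 yaw -0.5614 F loc [0.55 0.02] -0.67
cover_top [(0.72, array([0.5704, 0.068 , 0.0332]))] [(0.92, array([ 0.5234, -0.0031,  0.0646]))]
stapler [] [(0.58, array([ 0.4221, -0.4738,  0.0348]))]
marker [(0.76, array([ 0.4991, -0.3421,  0.0062]))] [(0.54, array([ 0.5195, -0.0077,  0.0638]))]
cup [(0.69, array([0.5385, 0.2544, 0.0307]))] [(0.86, array([0.5299, 0.266 , 0.0572]))]
tape [(0.58, array([ 0.5152, -0.0276,  0.0527]))] [(0.57, array([0.578, 0.441, 0.015]))]
counter [(0.72, array([ 0.5147, -0.029 ,  0.0507]))] [(0.65, array([ 0.491 , -0.0522,  0.0506]))]
```

View pics/w5.png

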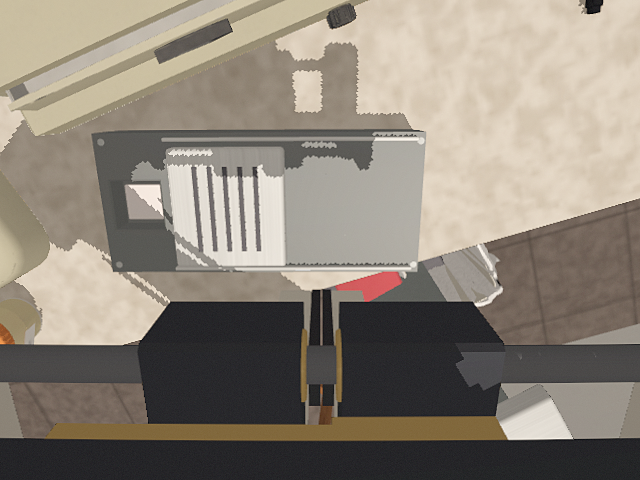

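The cover sits shut at (165..285, 150..267), the left end of its rails. The counter looks unmoved and the robot is clear, so I hand in.

```bash
python3 -c "
from station import arm
print(arm.job_done())"
```

```text
the job is handed in; nothing more can be done
None
```

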